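Zero the blood-cell counter and hang its legend plate

TASK

Get the blood-cell counter ready for the next smear: hang the cream legend plate on the two pins of its sloping panel, cell pictures on the side of the keys, so that a pin stands through each hole and the plate lies flat on the panel, and turn the black total dial back, anticlockwise, fully home to its zero stop (pointer at the red mark). Do not press any of the counting keys, and leave everything else on the bench where it is.

Things in the scene. Friction and masses are not known exactly. Their poses are not given: they have to be found in the camera images.
- counter: Blood-cell counter: a white wedge-shaped console 132 mm deep, 278 mm wide, 107 mm high, fixed on the bench, its low edge towards the robot. Origin: centre of its underside, x towards its high back, y to its left. A centrifuge, taller than it, stands to its right; a blue tube rack on a low riser close behind. Its dark sloping panel carries the dial on the right, on the left, from the top down, two pins, five count windows (3 mm proud), five keys
- panel: The counter's dark sloping panel, 120 mm up the slope x 266 mm wide. Origin: centre of its face, 82 mm above the bench. x runs up the slope, y to the left, z straight out of the panel; the slope is 24 degrees, so z leans 24 degrees from vertical towards the robot's side. The dial's axis is 86 mm right of the origin and 8 mm up the slope
- pin_left (a point): Foot of the left steel pin, on the panel's face. The pin is 8 mm in diameter, 13 mm long with a tapered tip (straight for the first 8 mm), and stands square to the panel
- pin_right (a point): Foot of the right pin, the same kind, 116 mm to the right of the left one at the same height on the slope
- dial_grip (a point): Point on the axis of the total dial, 26 mm out from the panel. Black round skirt (52 mm across, 11 mm high) with a finger bar 44 mm long, 13 mm thick, from 10 to 38 mm out from the panel. Turns with the dial: x along the bar to the pointer, y across the bar, z out of the panel (turning axis). A 7 mm high stop post stands 33 mm from the axis by the zero mark; nothing else within 60 mm
- dial (a joint): Angle of the total dial, rad: 0 = at its zero stop (white pointer at the red mark, 43 degrees left of straight up the slope), 1.5 = full scale, clockwise of zero as seen facing the panel. Zeroed by turning it anticlockwise as seen facing the panel. Stiff (0.05 N m of friction), stays where it is left; a hard stop ends it at 0
- legend_plate: Loose cream-coloured legend plate, 48 x 146 x 4 mm, 60 to 130 g, lying face up on the bench, with a row of five coloured squares with cell pictures along its lower edge and a blue grip block on its face. Origin: centre of the underside. x towards its upper edge (the one with the holes), y along its length to the left, z out of its face
- hole_left (a point): Centre of the left hole at the plate's underside: an 11 mm through hole, 12 mm from the plate's middle towards the upper edge, 58 mm to the left
- hole_right (a point): Centre of the right hole at the plate's underside, the same, 58 mm to the right. The holes are 116 mm apart, like the pins, with 1.5 mm of play all round
- plate_grip (a point): Point in the middle of the plate's blue grip block, 26 mm above the plate's underside. The block is 14 mm (along the plate's x) x 26 mm (along y) and stands from the plate's face (4 mm) to 36 mm above the underside. Pinched across its 26 mm, the fingers stay clear of the keys when the plate hangs
- key_1 (a joint): Travel of the pink counting key, number 1 of five from the left, m: 0 = up, 0.005 = fully pressed (a light spring of 3 N brings it up). Keys are round caps 18 mm across, 12 mm high, 26 mm apart, in a row 93 mm below the pins on the slope; number 3 stands midway between the pins
- key_2 (a joint): Travel of the blue counting key, number 2 of five from the left, m: 0 = up, 0.005 = fully pressed (a light spring of 3 N brings it up). Keys are round caps 18 mm across, 12 mm high, 26 mm apart, in a row 93 mm below the pins on the slope; number 3 stands midway between the pins
- key_3 (a joint): Travel of the grey counting key, number 3 of five from the left, m: 0 = up, 0.005 = fully pressed (a light spring of 3 N brings it up). Keys are round caps 18 mm across, 12 mm high, 26 mm apart, in a row 93 mm below the pins on the slope; number 3 stands midway between the pins
- key_4 (a joint): Travel of the orange counting key, number 4 of five from the left, m: 0 = up, 0.005 = fully pressed (a light spring of 3 N brings it up). Keys are round caps 18 mm across, 12 mm high, 26 mm apart, in a row 93 mm below the pins on the slope; number 3 stands midway between the pins
- key_5 (a joint): Travel of the dark violet counting key, number 5 of five from the left, m: 0 = up, 0.005 = fully pressed (a light spring of 3 N brings it up). Keys are round caps 18 mm across, 12 mm high, 26 mm apart, in a row 93 mm below the pins on the slope; number 3 stands midway between the pins
- timer: Bystander: a white countdown timer on its stand, 39 x 68 x 62 mm. Origin: centre of its underside
- rack_small: Bystander: a small white wire tube rack holding a few capped tubes, 127 x 51 x 116 mm. Origin: centre of its underside
- marker_1: Bystander: a blue-capped marker pen lying down, 133 mm long. Origin: centre of its underside
- forceps: Bystander: steel forceps lying down, 144 mm long. Origin: centre of its underside
- tape_roll: Bystander: a roll of beige tape lying flat, 69 mm across, 19 mm high. Origin: centre of its underside
- tip_box: Bystander: a yellow pipette-tip box, 88 x 124 x 80 mm. Origin: centre of its underside

How it is judged:
At the end, for the whole second after the job is handed in: The dial stands within 0.06 rad of its zero stop; the centre of each hole at the plate's underside is within 5 mm of the foot of its pin (left on left, right on right), the plate lies flat on the panel within 0.08 rad, and is at rest (value of joint dial below 0.06 rad and distance between hole_left and pin_left below 0.005 m and distance between hole_right and pin_right below 0.005 m and angle between the z axis of legend_plate and the z axis of panel, either way round below 0.08 rad and linear speed of legend_plate below 0.02 m/s); the robot touches nothing.
It fails at once if a counting key is pressed (more than 3 mm down) (value of joint any of key_1, key_2, key_3, key_4, key_5 above 0.003 m).
It fails at once if a bystander on the bench is shifted by more than 30 mm (distance of any of timer, rack_small, marker_1, forceps, tape_roll, tip_box from where it was at the start of the episode above 0.03 m).
It also fails if it takes over 51 s, if anything falls off the work surface, if the arm or the gripper's body presses on something with over 40 N, if the wrist force passes 120 N, or if a joint passes its speed limit or range.

ROBOT

A 6-joint arm with a two-finger parallel gripper is mounted at the origin on a cart in front of the work surface, level with it; the furniture and walls round the work are solid. World frame = base frame: x ahead of the robot, y to its left, z up, the work surface at z = 0. Lengths are in m, angles in rad, forces in N, time in s.
With the tool pointing down it reaches from about 0.3 to 1 m from the base axis. Payload 5.1 kg.
Tool frame: the origin (TCP) lies at the very end of the fingers, on their centre line; the grasp point (between the pads) lies behind it (tcp_to_grasp is the z of the grasp point in the tool frame, in m); z points along the fingers, y is the line along which they close (so a half turn about z gives the same grasp; the last joint's range is limited). The gripper opens to 95 mm and grips with 3 to 60 N. Pads are 20 mm wide; open, the fingers measure 119 mm over their backs; the gripper's body (75 mm by 180 mm) begins 59 mm behind the grasp point.
Start: joints at [-1.34, 0.124, 1.65, -0, 1.367, -0.083], TCP at [0.201, -0.618, 0.215] pointing down, gripper open.
Joint ranges: [-2.61, 2.61], [-1.02, 2.33], [0.03, 2.71], [-1.35, 4.49], [0.32, 2.68], [-2.91, 2.91]. Speed limits (rad/s): [2.57, 2.57, 3.14, 3.14, 3.14, 3.14].

INTERFACE

Orientations are given as a rotation vector (axis times angle).
In Python, from cell import get_state, read_camera, hand_in, tcp_to_grasp gives the robot as it stands. The module is installed in compiled form; this text tells all that it offers.
- The arm moves only by the shell command python3 -m inch 'ROWS'. ROWS is JSON, a list of rows, each an object of numbers: "dx", "dy", "dz": the shift along the world's x, y, z in m; "rx", "ry", "rz": the turn, a rotation vector about the world's x, y, z in degrees; "fingers": the opening, from 0 (shut) to 1 (fully open). In form: [{"dx": .., "dy": .., "dz": .., "rx": .., "ry": .., "rz": .., "fingers": ..}, ...]. A call has 1 to 20 rows; each row shifts and turns the commanded pose from where the row before left it; what a row does not reach is not made up. A row lasts 1/8 s, in which the tool goes at most 62.5 mm and 10.7 degrees, less where a joint would pass 70% of its speed; a pose out of reach is approached as far as the arm can. A call is refused whole if a number of a shift passes 0.0625 or a number of a turn 10.7, either way. A call with a gripper value outside its range is refused whole. The fingers move at their own pace and stop on an object; the grip force is fixed at half the most. Time passes only in rows, so rows that do not move let the fingers close. It gives the time, the measured TCP pose, the force, the opening and the grip force at its end, in the units of the state.
- get_state(): the state, without advancing time (a new reading comes with each control period).
- read_camera(name): name is "side" or "top" or "wrist"; returns a dict with "frame" (480x640x3 uint8, red, green, blue), "range_z" (480x640 float32, m along the optical axis (not along the pixel's ray), 0 where there is no reading), "fx", "fy", "cx", "cy" (pixels), "xyz" and "attitude" of the camera in the world. Camera axes: x right, y down, z forward; pixel columns grow to the right and rows downward; lengths in m; the calibration is good to about 2 mm. A picture is of the moment at which its call begins.
- hand_in(): hands the job in; it is judged then, once.
The state is a dict: "t": time; "q": joint angles; "dq": joint speeds; "joint_torque": joint torques, N m; "position": TCP position; "tool_rot": TCP orientation; "ft_force": force on the tool from outside, world axes, zero at the start; "ft_torque": the same for the moment, N m; "gripper_width": finger opening in m; "grip_force": force on a finger pad.
Only numpy, scipy, OpenCV 4.12 (cv2) and the standard library are available. Lean on these libraries where they do the work, as an engineer would, in place of code of your own. Each camera call takes 0.05 s, during which the arm holds its last target. There are 200 camera calls.

## Working session

There is one attempt and no reset: what is moved stays moved. The work goes in short steps, Python scripts to look and compute and a shell command to move; the robot and the scene stay as the last step left them, time stands still between calls to the robot, and variables do not carry over. Pictures are saved under pics/ and viewed, at most 10 in all, crops included, and the job is handed in when it is done.

```bash
mkdir -p pics
cat > h.py <<'E'
import numpy as np, cv2
from scipy.spatial.transform import Rotation as R
from cell import *
def cam(n):
    c=read_camera(n); a=np.array(c["attitude"],float)
    c["R"]=a if a.shape==(3,3) else (R.from_rotvec(a) if a.size==3 else R.from_quat(a)).as_matrix()
    return c
def pts(c):
    v,u=np.mgrid[0:480,0:640]; z=c["range_z"]
    p=np.stack([(u-c["cx"])/c["fx"]*z,(v-c["cy"])/c["fy"]*z,z],-1)
    return p@c["R"].T+np.array(c["xyz"])
def save(c,n): cv2.imwrite(n,c["frame"][:,:,::-1])
E
python3 - <<'E'
from h import *
print(get_state(),tcp_to_grasp)
for n in("top","side"):
    c=cam(n); save(c,f"pics/{n}0.png"); print(n,c["xyz"],c["attitude"],c["fx"],c["fy"],c["cx"],c["cy"])
    np.savez(n+"0.npz",f=c["frame"],P=pts(c),R=c["R"],z=c["range_z"],xyz=c["xyz"],K=[c["fx"],c["fy"],c["cx"],c["cy"]])
E
```

```text
{'t': 0.0, 'q': array([-1.33957125e+00,  1.24478697e-01,  1.65163659e+00,  1.85983182e-06,
        1.36751155e+00, -8.25849273e-02]), 'dq': array([ 0.00114064,  0.00091315, -0.00172763,  0.00096999, -0.00067784,
        0.00018897]), 'joint_torque': array([-1.23289108e-03, -4.17601311e+01, -3.59931564e+01,  7.74013926e-02,
        4.91000782e-02, -1.61430708e-04]), 'position': array([ 0.20048208, -0.61764577,  0.21342626]), 'tool_rot': array([-3.10099651e+00, -4.90593907e-01,  2.34251028e-04]), 'ft_force': array([-0.21762816, -0.21495267, -0.59466238]), 'ft_torque': array([ 0.04652403,  0.00762435, -0.02150984]), 'grip_force': 0.0, 'gripper_width': 0.09536873681560104} -0.0188
top [0.26033315 0.0474814  1.24149752] [-1.99160526  2.2372393  -0.24622136] 482.5949668464286 482.5949668464286 316.60640957909595 234.77979603371136
side [0.04866816 1.22251445 0.85400425] [-0.47584869  2.55588065 -1.457129  ] 530.6904993276069 530.6904993276069 318.31004804589065 248.7721394936671
```

View pics/top0.png

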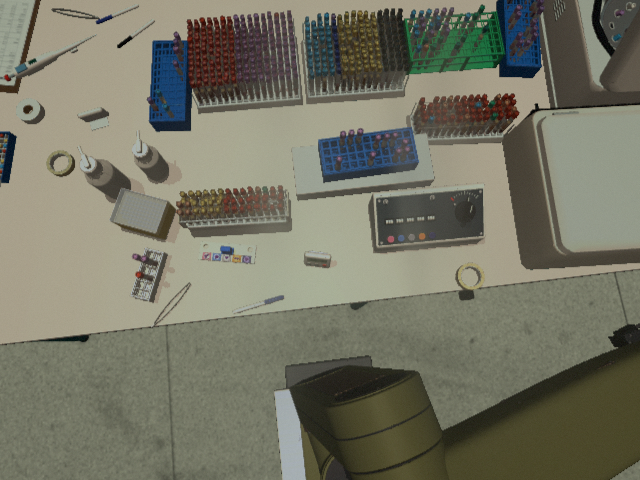

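View pics/side0.png

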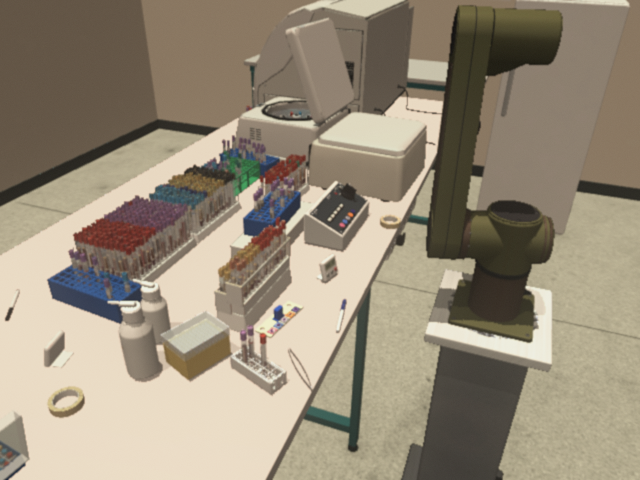

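The top view shows the plate at about (228,252), holes on the far edge, its blue block at (226,249). The counter is at (427,217) with the dial at (465,207). The timer is at (317,258) and a tall rack stands behind the plate at (233,205).

Run:
```python
import numpy as np
d=np.load("top0.npz");P=d["P"];f=d["f"].astype(int)
np.set_printoptions(precision=4,suppress=True)
for u,v in [(208,253),(228,258),(245,253),(226,248),(203,243),(255,247),(203,263),(252,263),(375,195),(484,187),(377,247),(483,238),(440,205),(466,205),(317,258),(390,238),(421,236),(235,205),(560,180)]:
    print((u,v),P[v,u],f[v,u])
# panel plane fit
S=P[195:243,380:480].reshape(-1,3); F=f[195:243,380:480].reshape(-1,3)
S=S[(F.max(1)<75)&(S[:,2]>0.04)]
for _ in range(5):
    m=S.mean(0);n=np.linalg.svd(S-m)[2][2];n*=np.sign(n[2]);r=(S-m)@n;S=S[abs(r)<max(.002,1.5*r.std())] if _<4 else S
print("panel",m,n,np.degrees(np.arccos(n[2])),np.degrees(np.arctan2(n[1],n[0])),len(S))
# block
M=(f[...,2]-f[...,0]>50);M[:238]=0;M[270:]=0;M[:,:205]=0;M[:,250:]=0
M&=P[...,2]>.02
print("block",P[M].mean(0),M.sum(),P[M].max(0),P[M].min(0))
M=(P[...,2]<.012)&(P[...,2]>.0015);M[:238]=0;M[270:]=0;M[:,:195]=0;M[:,265:]=0
print("plate",M.sum(),P[M].max(0),P[M].min(0))
```

```text
(208, 253) [0.5086 0.2928 0.0083] [151 127 123]
(228, 258) [0.4906 0.2433 0.003 ] [159 161 155]
(245, 253) [0.4986 0.1984 0.003 ] [166 173 156]
(226, 248) [0.5106 0.241  0.0363] [ 63  95 154]
(203, 243) [0.5378 0.305  0.0026] [170 177 155]
(255, 247) [0.5118 0.1713 0.0014] [166 172 154]
(203, 263) [ 0.4865  0.3103 -0.0053] [170 172 150]
(252, 263) [0.4702 0.1825 0.0038] [139 143 129]
(375, 195) [ 0.5858 -0.1428  0.1069] [166 174 166]
(484, 187) [ 0.5776 -0.4161  0.0989] [164 158 139]
(377, 247) [ 0.4656 -0.1371  0.0558] [121 115  99]
(483, 238) [ 0.4585 -0.4076  0.0506] [123 114 100]
(440, 205) [ 0.5465 -0.3021  0.0903] [72 73 67]
(466, 205) [ 0.5344 -0.3594  0.1096] [53 51 44]
(317, 258) [0.4555 0.0152 0.0541] [116 111  97]
(390, 238) [ 0.4811 -0.1695  0.0742] [164  92  97]
(421, 236) [ 0.477  -0.2461  0.0762] [157 106  69]
(235, 205) [0.5811 0.1914 0.1689] [95 61 50]
(560, 180) [ 0.5415 -0.5406  0.2167] [148 154 139]
panel [ 0.517  -0.2887  0.0937] [ 0.9678 -0.0904  0.2348] 76.42046157160921 -5.336078163600696 1616
block [0.5099 0.244  0.0356] 37 [0.5177 0.2543 0.0394] [0.5045 0.2335 0.0312]
plate 950 [0.5503 0.3294 0.0112] [0.4528 0.1467 0.0015]
```

```bash
python3 -m inch '[{"dz":0.06,"rz":-9},{"dz":0.06,"rz":-9},{"dx":0.02,"dy":0.05,"dz":0.03},{"dx":0.035,"dy":0.05},{"dx":0.035,"dy":0.05},{"dx":0.035,"dy":0.05},{"dx":0.035,"dy":0.05},{"dx":0.035,"dy":0.05},{"dx":0.035,"dy":0.04},{},{}]'
python3 - <<'E'
from h import *
s=get_state();print(s["position"],s["tool_rot"],s["t"])
c=cam("wrist");save(c,"pics/w1.png");print(c["xyz"],c["attitude"],c["fx"],c["cx"],c["cy"])
np.savez("w1.npz",f=c["frame"],P=pts(c),R=c["R"],z=c["range_z"],xyz=c["xyz"],K=[c["fx"],c["fy"],c["cx"],c["cy"]])
E
```

```text
[ 0.20046957 -0.61768964  0.21346621] [-3.10107585e+00 -4.90609929e-01  2.60168482e-04] 0.1
[ 0.26352539 -0.59706171  0.38451769] [ 2.38028921 -1.72981157 -0.20938257] 397.71977292397423 319.8512797201502 240.29743123605724validation failed for argument at $[0]...
```

View pics/w1.png

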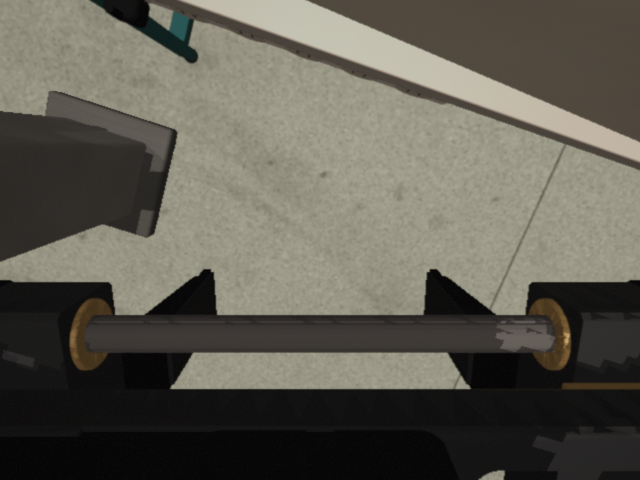

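The move was refused and the arm did not move. The picture shows only floor, plus the open fingers at the bottom, so the camera sits ahead of the tool. I'll retry with every field filled in.

```bash
python3 -m inch '[{"dx":0,"dy":0,"dz":0.06,"rx":0,"ry":0,"rz":-9,"fingers":1},{"dx":0,"dy":0,"dz":0.06,"rx":0,"ry":0,"rz":-9,"fingers":1},{"dx":0.02,"dy":0.05,"dz":0.03,"rx":0,"ry":0,"rz":0,"fingers":1},{"dx":0.035,"dy":0.05,"dz":0,"rx":0,"ry":0,"rz":0,"fingers":1},{"dx":0.035,"dy":0.05,"dz":0,"rx":0,"ry":0,"rz":0,"fingers":1},{"dx":0.035,"dy":0.05,"dz":0,"rx":0,"ry":0,"rz":0,"fingers":1},{"dx":0.035,"dy":0.05,"dz":0,"rx":0,"ry":0,"rz":0,"fingers":1},{"dx":0.035,"dy":0.05,"dz":0,"rx":0,"ry":0,"rz":0,"fingers":1},{"dx":0.025,"dy":0.03,"dz":0,"rx":0,"ry":0,"rz":0,"fingers":1},{"dx":0,"dy":0,"dz":0,"rx":0,"ry":0,"rz":0,"fingers":1},{"dx":0,"dy":0,"dz":0,"rx":0,"ry":0,"rz":0,"fingers":1}]'
python3 - <<'E'
from h import *
s=get_state();print(s["position"],s["tool_rot"],s["t"])
c=cam("wrist");save(c,"pics/w2.png");print(c["xyz"],c["attitude"])
np.savez("w2.npz",f=c["frame"],P=pts(c),R=c["R"],z=c["range_z"],xyz=c["xyz"],K=[c["fx"],c["fy"],c["cx"],c["cy"]])
E
```

```text
t: 1.52
position: [0.4203, -0.2886, 0.3644]
tool_rot: [3.142, -0.001, -0.001]
ft_force: [-0.4, 0.5, 0.6]
gripper_width: 0.095
grip_force: 0.0
[ 0.42025939 -0.28857023  0.36435988] [ 3.14152284e+00 -6.40165307e-04 -1.19272805e-03] 1.525
[ 0.48658695 -0.28796228  0.53531327] [ 2.09373434 -2.09481137 -0.25149557]
```

View pics/w2.png

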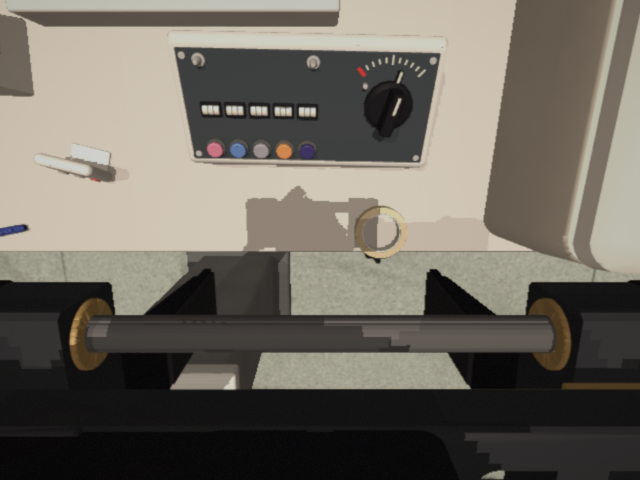

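The wrist view shows the pins at about (198,60) and (313,62) and the keys in a row at v≈150. The dial is at (388,105) with its pointer up and slightly right. Next I'll measure these on the panel plane.

```bash
cat > meas.py <<'E'
from h import *
import sys
np.set_printoptions(precision=4,suppress=True)
d=np.load(sys.argv[1]);P=d["P"];f=d["f"].astype(int);fx,fy,cx,cy=d["K"];C=d["xyz"];Rm=d["R"]
def ray(u,v,m,n,h):
    r=Rm@[(u-cx)/fx,(v-cy)/fy,1]; return C+r*((m+h*n-C)@n)/(r@n)
S=P[50:160,180:440].reshape(-1,3);F=f[50:160,180:440].reshape(-1,3)
S=S[(F.max(1)<75)&(S[:,2]>.04)&(S[:,2]<.14)]
rng=np.random.default_rng(0);best=0
for _ in range(300):
    a,b,c=S[rng.choice(len(S),3)];n=np.cross(b-a,c-a);L=np.linalg.norm(n)
    if L<1e-4: continue
    n/=L;k=abs((S-a)@n)<.0015
    if k.sum()>best:best=k.sum();K=k
S=S[K];m=S.mean(0);n=np.linalg.svd(S-m)[2][2];n*=np.sign(n[2])
print("plane",m,n,"tilt",np.degrees(np.arccos(n[2])),"yaw",np.degrees(np.arctan2(n[1],-n[0])),len(S), "z resid",((S-m)@n).std())
yaw=np.arctan2(-n[1],-n[0])
t=np.radians(24);print("n(24deg)")
def blob(u,v,w,cond):
    a=f[v-w:v+w+1,u-w:u+w+1];M=cond(a)
    l,lab,st,ce=cv2.connectedComponentsWithStats(M.astype(np.uint8))
    i=1+np.argmax(st[1:,4]);return ce[i]+[u-w,v-w],st[i]
for nm,u,v,h in [("pinL",198,60,.013),("pinR",313,62,.013)]:
    p,st=blob(u,v,10,lambda a:a.max(2)>110);q=ray(*p,m,n,h);print(nm,p,st,"tip",q,"foot",q-h*n)
for nm,u,v in [("k1",215,150),("k2",238,150),("k4",284,151)]:
    p,st=blob(u,v,12,lambda a:(a.max(2)-a.min(2)>35));q=ray(*p,m,n,.012);print(nm,p,st[4],q)
print("rim corners",[ray(u,v,m,n,0) for u,v in[(174,47),(443,50),(193,161),(424,163)]])
# dial: points 9..14 mm = skirt, >34 mm bar
H=(P-m)@n;w=np.zeros_like(H,bool);w[70:145,350:425]=1
B=P[w&(H>.03)&(H<.045)];print("bar n",len(B),B.mean(0),"h",np.percentile((B-m)@n,[5,50,95]))
k=P[w&(H>.006)&(H<.042)];print("dial centroid",k.mean(0))
ex=np.array([n[2],0,-n[0]]);ex/=np.linalg.norm(ex)
ex=ex-(ex@n)*n;ey=np.cross(n,ex)
b=np.c_[(B-m)@ex,(B-m)@ey];bm=b.mean(0);v=np.linalg.svd(b-bm)[2][0];print("bar dir (upslope,left)",v,np.degrees(np.arctan2(v[1],v[0])),"extent",np.ptp((b-bm)@v),"axis pt on face",m+bm[0]*ex+bm[1]*ey)
E
python3 meas.py w2.npz
```

```text
plane [ 0.5285 -0.2727  0.0866] [-0.4076  0.0089  0.9131] tilt 24.062655663977107 yaw 1.2523351980684114 18617 z resid 0.000689393744297593
n(24deg)
pinL [197.374   58.4309] [  3   3  14  13 123] tip [ 0.5669 -0.1689  0.117 ] foot [ 0.5722 -0.169   0.1051]
pinR [313.0515  61.4044] [  4   3  13  14 136] tip [ 0.5642 -0.2815  0.1169] foot [ 0.5695 -0.2816  0.105 ]
k1 [214.6485 149.2525] 202 [ 0.4801 -0.17    0.0772]
k2 [237.5676 149.9459] 185 [ 0.4793 -0.1956  0.0771]
k4 [283.7407 150.6713] 216 [ 0.4785 -0.2475  0.0772]
rim corners [array([ 0.5791, -0.1439,  0.108 ]), array([ 0.576 , -0.4098,  0.1092]), array([ 0.4663, -0.1385,  0.0576]), array([ 0.464 , -0.4106,  0.0592])]
bar n 613 [ 0.5139 -0.3591  0.1214] h [0.0323 0.0374 0.0391]
dial centroid [ 0.5235 -0.3576  0.1066]
bar dir (upslope,left) [-0.9611  0.2762] 163.96440064496574 extent 0.04372047566151785 axis pt on face [ 0.529  -0.3594  0.0877]
```

Keys, plane (24.06°) and yaw (about -1.2°) agree with the given sizes. The pin spacing comes out at 112.6 mm instead of 116 because the pin sides are visible, so I'll look once more along the panel normal.

```bash
python3 -m inch '[{"dx":0.012,"dy":0.022,"dz":-0.05,"rx":0,"ry":-8,"rz":-1.2,"fingers":1},{"dx":0.012,"dy":0.022,"dz":-0.05,"rx":0,"ry":-8,"rz":0,"fingers":1},{"dx":0.012,"dy":0.021,"dz":-0.05,"rx":0,"ry":-8,"rz":0,"fingers":1},{"dx":0,"dy":0,"dz":-0.02,"rx":0,"ry":0,"rz":0,"fingers":1},{"dx":0,"dy":0,"dz":0,"rx":0,"ry":0,"rz":0,"fingers":1},{"dx":0,"dy":0,"dz":0,"rx":0,"ry":0,"rz":0,"fingers":1}]'
python3 - <<'E'
from h import *
c=cam("wrist");save(c,"pics/w3.png");print(c["xyz"],c["attitude"])
np.savez("w3.npz",f=c["frame"],P=pts(c),R=c["R"],z=c["range_z"],xyz=c["xyz"],K=[c["fx"],c["fy"],c["cx"],c["cy"]])
E
```

```text
t: 2.33
position: [0.4589, -0.226, 0.1997]
tool_rot: [3.07, -0.033, 0.66]
ft_force: [-0.1, -0.4, 0.8]
gripper_width: 0.0949
grip_force: 0.0
[ 0.4493862  -0.22564876  0.38268468] [-2.10172126  2.14657559 -0.19599071]
```

View pics/w3.png

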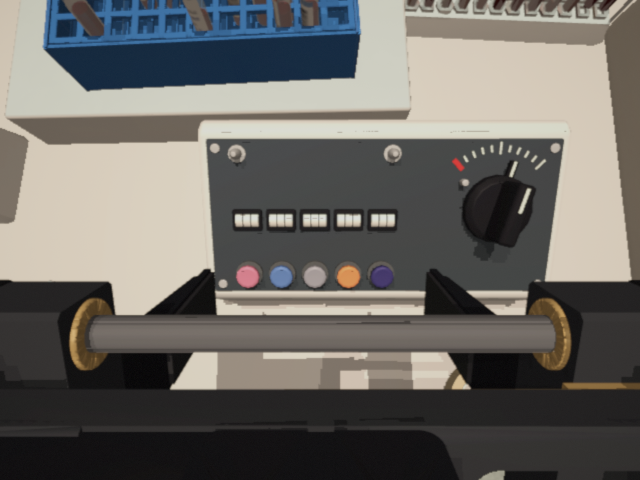

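The pins are now seen nearly end-on at (236,153) and (393,153). The keys are at v≈276 and the dial at (500,208).

```bash
sed -e 's/P\[50:160,180:440\]/P[145:285,215:550]/; s/f\[50:160,180:440\]/f[145:285,215:550]/; s/198,60/236,153/; s/313,62/393,153/; s/"k1",215,150/"k1",248,276/; s/"k2",238,150/"k2",281,276/; s/"k4",284,151/"k4",348,276/; s/w\[70:145,350:425\]/w[165:260,455:545]/; s/(174,47),(443,50),(193,161),(424,163)/(206,138),(562,138),(217,291),(546,291)/' meas.py > meas3.py; python3 meas3.py w3.npz
python3 - <<'E'
import numpy as np
from scipy.spatial.transform import Rotation as R
from cell import get_state
print(R.from_rotvec(get_state()["tool_rot"]).as_matrix().round(4),get_state()["position"])
E
```

```text
[[ 0.9115 -0.0205  0.4108]
 [-0.0199 -0.9998 -0.0058]
 [ 0.4109 -0.0029 -0.9117]] [ 0.45887721 -0.22575138  0.19959622]bash:   629 Killed                     python3 meas3.py w3.npz
```

```bash
python3 meas3.py w3.npz
```

```text
plane [ 0.5191 -0.2878  0.0824] [-0.406   0.0088  0.9138] tilt 23.962692845155964 yaw 1.2418930502264405 27141 z resid 0.0006377471191628206
n(24deg)
pinL [236.1705 152.0737] [  1   1  19  18 217] tip [ 0.5645 -0.1677  0.1157] foot [ 0.5698 -0.1678  0.1038]
pinR [392.3636 152.1775] [  0   1  19  18 231] tip [ 0.562  -0.2789  0.1156] foot [ 0.5673 -0.2791  0.1038]
k1 [247.3804 276.1005] 418 [ 0.4797 -0.1697  0.0769]
k2 [280.886  276.2798] 386 [ 0.479  -0.1955  0.0769]
k4 [348.0822 276.1164] 438 [ 0.478  -0.2471  0.0769]
rim corners [array([ 0.5794, -0.1435,  0.1079]), array([ 0.5736, -0.4061,  0.1078]), array([ 0.4699, -0.142 ,  0.0592]), array([ 0.4643, -0.4076,  0.0592])]
bar n 1435 [ 0.5131 -0.3579  0.1206] h [0.0317 0.0374 0.0388]
dial centroid [ 0.5212 -0.3535  0.1078]
bar dir (upslope,left) [-0.9637  0.2668] 164.52474136225496 extent 0.043887620510655076 axis pt on face [ 0.528  -0.3583  0.0871]
```

The pin feet are now clear. With the collars at the face, left is (.5697,-.1651,.1037), right is (.5670,-.2813,.1036), spacing 116.2 mm, and the midpoint matches the key-based estimate. The pointer is about 15.5° right of up-slope, so the dial has to turn about 58.5°. Now the plate.

```bash
python3 -m inch '[{"dx":-0.01,"dy":0.055,"dz":0.02,"rx":0,"ry":8,"rz":0,"fingers":1},{"dx":-0.01,"dy":0.058,"dz":0.02,"rx":0,"ry":8,"rz":0,"fingers":1},{"dx":0,"dy":0.058,"dz":0,"rx":0,"ry":8,"rz":0,"fingers":1},{"dx":0,"dy":0.06,"dz":0,"rx":0,"ry":0,"rz":0,"fingers":1},{"dx":0,"dy":0.06,"dz":0,"rx":0,"ry":0,"rz":0,"fingers":1},{"dx":0,"dy":0.06,"dz":0,"rx":0,"ry":0,"rz":0,"fingers":1},{"dx":0,"dy":0.06,"dz":0,"rx":0,"ry":0,"rz":0,"fingers":1},{"dx":0,"dy":0.058,"dz":-0.03,"rx":0,"ry":0,"rz":0,"fingers":1},{"dx":0,"dy":0,"dz":0,"rx":0,"ry":0,"rz":0,"fingers":1},{"dx":0,"dy":0,"dz":0,"rx":0,"ry":0,"rz":0,"fingers":1}]'
python3 - <<'E'
from h import *
c=cam("wrist");save(c,"pics/w4.png");print(c["xyz"],c["attitude"])
np.savez("w4.npz",f=c["frame"],P=pts(c),R=c["R"],z=c["range_z"],xyz=c["xyz"],K=[c["fx"],c["fy"],c["cx"],c["cy"]])
E
```

```text
t: 3.62
position: [0.4381, 0.2437, 0.208]
tool_rot: [3.14, -0.033, 0.004]
ft_force: [0.6, -0.4, 0.4]
gripper_width: 0.0954
grip_force: 0.0
[0.50382822 0.24315241 0.37920767] [ 2.0748611  -2.11878333 -0.24969833]
```

View pics/w4.png

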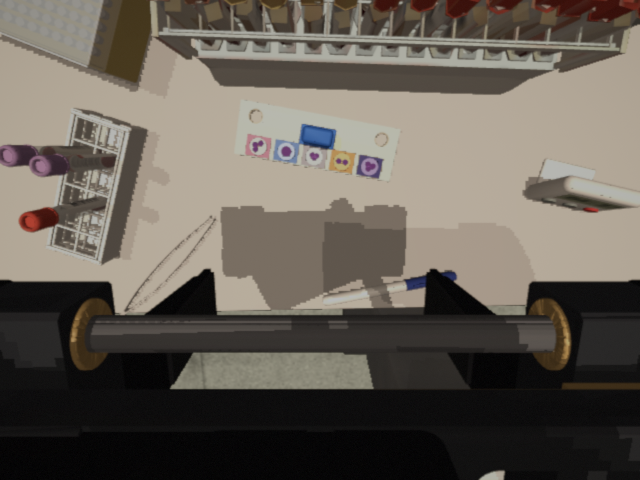

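The plate lies clear: holes at (256,115) and (381,139), block at (318,136). The rack is behind it and the small rack and forceps are at lower left.

Run:
```python
from h import *
np.set_printoptions(precision=4,suppress=True)
d=np.load("w4.npz");P=d["P"];f=d["f"];fx,fy,cx,cy=d["K"];C=d["xyz"];Rm=d["R"]
def ray(u,v,h):
    r=Rm@[(u-cx)/fx,(v-cy)/fy,1];return C+r*(h-C[2])/r[2]
hs=cv2.cvtColor(f,cv2.COLOR_RGB2Lab).astype(int)
def comp(M,u,v,w):
    l,lab,st,ce=cv2.connectedComponentsWithStats(M[v-w:v+w+1,u-w:u+w+1].astype(np.uint8))
    i=lab[w,w]; i=i or 1+np.argmax(st[1:,4]); return ce[i]+[u-w,v-w],st[i]
fi=f.astype(int); rb=fi[...,0]-fi[...,1]
print("cream",fi[120,280],"bench",fi[200,300],"hole",fi[115,256],fi[139,381])
M=rb>(rb[120,280]+rb[115,256])/2
Hs=[]
for u,v in[(256,115),(381,139)]:
    p,st=comp(M,u,v,10);q=ray(*p,.003);Hs.append(q);print("hole",p,st,q)
L,Rr=Hs;y=L-Rr;print("spacing",np.linalg.norm(y),"yaw",np.degrees(np.arctan2(-y[0],y[1])))
mid=(L+Rr)/2;y/=np.linalg.norm(y);x=np.array([y[1],-y[0],0])
B=(fi[...,2]-fi[...,0]>50);B[:,:295]=0;B[:,340:]=0;B[:118]=0;B[155:]=0
k=B&(P[...,2]>.033)&(P[...,2]<.045)
cn=cv2.minAreaRect(np.argwhere(k)[:,::-1].astype(np.float32));b=ray(*cn[0],.036);print("block",cn,b,P[k][:,2].mean(),"offset from hole mid",(b-mid)@x,(b-mid)@y)
print("top sizes",[c*(C[2]-.036)/fx for c in cn[1]], "plate z",P[125,275],P[165,300])
k=(P[...,2]>.02)&(P[...,2]<.2)&(abs(P[...,1]-.24)<.12)&(P[...,0]>.53);print("rack front x",np.percentile(P[k][:,0],[0,1,5]))
for zl in(.03,.06,.1,.15):
  kk=k&(abs(P[...,2]-zl)<.015);print(zl,P[kk][:,0].min() if kk.any() else None)
```

```text
cream [183 183 173] bench [183 173 157] hole [182 172 156] [182 172 156]
hole [255.2892 115.6024] [  2   3  15  16 166] [0.5307 0.3006 0.003 ]
hole [381.2976 139.131 ] [  3   3  15  15 168] [0.5077 0.1863 0.003 ]
spacing 0.11658087899655462 yaw -11.382662691924015
block ((316.54052734375, 135.7567596435547), (30.90700912475586, 17.09749412536621), 9.462322235107422) [0.5112 0.2454 0.036 ] 0.03647700472155197 offset from hole mid -0.008211135609265523 0.00032720488790970994
top sizes [np.float64(0.026670845301558728), np.float64(0.014754084389767151)] plate z [0.5221 0.283  0.0046] [0.486  0.2614 0.006 ]
rack front x [0.5482 0.5513 0.5539]
0.03 0.5482188809954334
0.06 0.5514810249485302
0.1 0.552513307166593
0.15 0.5527801651421258
```

```bash
python3 -m inch '[{"dx":0.016,"dy":0.002,"dz":-0.02,"rx":-0.15,"ry":-7.33,"rz":0,"fingers":1},{"dx":0.017,"dy":0.002,"dz":-0.05,"rx":-0.15,"ry":-7.33,"rz":0,"fingers":1},{"dx":0.017,"dy":0.002,"dz":-0.05,"rx":-0.15,"ry":-7.33,"rz":0,"fingers":1},{"dx":0,"dy":0,"dz":0,"rx":0,"ry":0,"rz":-10.2,"fingers":1},{"dx":0,"dy":0,"dz":0,"rx":0,"ry":0,"rz":0,"fingers":1},{"dx":0,"dy":0,"dz":0,"rx":0,"ry":0,"rz":0,"fingers":1}]'
cat > st.py <<'E'
from h import *
import sys
np.set_printoptions(precision=4,suppress=True)
s=get_state();M=R.from_rotvec(s["tool_rot"]).as_matrix();tz=M[:,2];tx=M[:,0]
print("t",s["t"],"pos",s["position"],"q",s["q"],"\ntz",tz,"ty",M[:,1],"tilt",np.degrees(np.arccos(-tz[2])),"yaw",np.degrees(np.arctan2(M[0,1],-M[1,1])),"w",s["gripper_width"],s["grip_force"])
if len(sys.argv)>3:
    G=np.array(list(map(float,sys.argv[1:4])));T=G-tcp_to_grasp*tz;print("TCP target",T,"delta",T-s["position"])
E
python3 st.py .5112 .2454 .029
```

```text
t: 4.42
position: [0.4887, 0.2494, 0.0886]
tool_rot: [3.032, -0.303, 0.595]
ft_force: [0.5, -0.5, 0.1]
gripper_width: 0.095
grip_force: 0.0
t 4.425 pos [0.4887 0.2494 0.0886] q [ 0.5034 -0.1459  2.1794 -0.334   0.8339  2.4646] 
tz [ 0.3703 -0.0732 -0.926 ] ty [-0.1973 -0.9803 -0.0014] tilt 22.178475988604195 yaw -11.380676301699046 w 0.09499640397406948 0.0
TCP target [0.5182 0.244  0.0116] delta [ 0.0295 -0.0053 -0.077 ]
```

```bash
python3 -m inch '[{"dx":0.01,"dy":-0.002,"dz":-0.026,"rx":0,"ry":0,"rz":0,"fingers":1},{"dx":0.01,"dy":-0.002,"dz":-0.026,"rx":0,"ry":0,"rz":0,"fingers":1},{"dx":0.0095,"dy":-0.0013,"dz":-0.025,"rx":0,"ry":0,"rz":0,"fingers":1},{"dx":0,"dy":0,"dz":0,"rx":0,"ry":0,"rz":0,"fingers":1},{"dx":0,"dy":0,"dz":0,"rx":0,"ry":0,"rz":0,"fingers":0.2},{"dx":0,"dy":0,"dz":0,"rx":0,"ry":0,"rz":0,"fingers":0},{"dx":0,"dy":0,"dz":0,"rx":0,"ry":0,"rz":0,"fingers":0},{"dx":0,"dy":0,"dz":0,"rx":0,"ry":0,"rz":0,"fingers":0},{"dx":0,"dy":0,"dz":0,"rx":0,"ry":0,"rz":0,"fingers":0},{"dx":0,"dy":0,"dz":0,"rx":0,"ry":0,"rz":0,"fingers":0}]'; python3 st.py .5112 .2454 .029
```

```text
t: 5.68
position: [0.516, 0.244, 0.0089]
tool_rot: [3.031, -0.303, 0.589]
ft_force: [-0.9, -0.3, -0.6]
gripper_width: 0.0404
grip_force: 0.0
t 5.675 pos [0.516  0.244  0.0089] q [ 0.4666  0.0319  2.169  -0.3833  0.6701  2.5065] 
tz [ 0.3668 -0.0753 -0.9272] ty [-0.1983 -0.9801  0.0011] tilt 21.991499699936643 yaw -11.438361963046974 w 0.040387748175896854 0.0
TCP target [0.5181 0.244  0.0116] delta [0.0021 0.     0.0027]
```

```bash
python3 -m inch '[{"dx":0.002,"dy":0,"dz":0.003,"rx":0,"ry":0,"rz":0,"fingers":0.4},{"dx":0,"dy":0,"dz":0,"rx":0,"ry":0,"rz":0,"fingers":0},{"dx":0,"dy":0,"dz":0,"rx":0,"ry":0,"rz":0,"fingers":0},{"dx":0,"dy":0,"dz":0,"rx":0,"ry":0,"rz":0,"fingers":0},{"dx":0,"dy":0,"dz":0,"rx":0,"ry":0,"rz":0,"fingers":0}]'; python3 st.py .5112 .2454 .029
```

```text
t: 6.3
position: [0.5183, 0.2439, 0.0121]
tool_rot: [3.031, -0.303, 0.589]
ft_force: [0.6, -1.2, 2.2]
gripper_width: 0.0258
grip_force: 30.0
t 6.3 pos [0.5183 0.2439 0.0121] q [ 0.4646  0.0301  2.1642 -0.38    0.6755  2.5005] 
tz [ 0.3672 -0.0754 -0.9271] ty [-0.1984 -0.9801  0.0011] tilt 22.016339104537572 yaw -11.44072695263196 w 0.025834909151766276 29.999858736991882
TCP target [0.5181 0.244  0.0116] delta [-0.0002  0.0001 -0.0006]
```

Grasped at 25.8 mm with 30 N. Next I'll work out the target tool pose for hanging.

```bash
cat > tgt.py <<'E'
from h import *
import sys
np.set_printoptions(precision=4,suppress=True)
def frame(ps,tilt,o):
    T=np.eye(4);T[:3,:3]=(R.from_euler("z",ps,degrees=True)*R.from_euler("y",-tilt,degrees=True)).as_matrix();T[:3,3]=o;return T
Tt=np.eye(4);Tt[:3,:3]=R.from_rotvec([3.031,-.303,.589]).as_matrix();Tt[:3,3]=[.5183,.2439,.0121]
rel=np.linalg.inv(frame(-11.4,0,[.5192,.24345,0]))@Tt   # plate(hole mid at underside)->tool
off=np.array(list(map(float,sys.argv[1:4])))            # panel axes: up, left, out (m)
W=frame(-1.24,24,[.5684,-.2232,.1037]); W[:3,3]+=W[:3,:3]@off
T=W@rel;s=get_state();c=R.from_rotvec(s["tool_rot"])
dr=(R.from_matrix(T[:3,:3])*c.inv()).as_rotvec(degrees=True)
print("target",T[:3,3],"now",s["position"],"delta",T[:3,3]-s["position"],"turn",dr,"t",s["t"],"F",s["ft_force"],"q",s["q"],"w",s["gripper_width"])
Pn=c.as_matrix()@np.linalg.inv(rel)[:3,:3]; pp=np.array(s["position"])+c.as_matrix()@np.linalg.inv(rel)[:3,3]
F=frame(-1.24,24,[.5684,-.2232,.1037]); print("hole mid in panel axes (up,left,out) mm",1000*F[:3,:3].T@(pp-F[:3,3]))
E
python3 tgt.py 0 0 .05; python3 tgt.py 0 0 0
```

```text
target [ 0.5423 -0.2224  0.16  ] now [0.5183 0.2439 0.0121] delta [ 0.024  -0.4663  0.1479] turn [ -2.6435 -23.8691  10.0226] t 6.3 F [ 0.599  -1.1591  2.2025] q [ 0.4646  0.0301  2.1642 -0.38    0.6755  2.5005] w 0.025834909151766276
hole mid in panel axes (up,left,out) mm [-96.3251 465.4812 -70.5831]
target [ 0.5626 -0.2228  0.1144] now [0.5183 0.2439 0.0121] delta [ 0.0443 -0.4667  0.1022] turn [ -2.6435 -23.8691  10.0226] t 6.3 F [ 0.599  -1.1591  2.2025] q [ 0.4646  0.0301  2.1642 -0.38    0.6755  2.5005] w 0.025834909151766276
hole mid in panel axes (up,left,out) mm [-96.3251 465.4812 -70.5831]
```

```bash
python3 -m inch '[{"dx":-0.004,"dy":0,"dz":0.03,"rx":0,"ry":0,"rz":0,"fingers":0},{"dx":-0.014,"dy":0,"dz":0.05,"rx":0,"ry":0,"rz":0,"fingers":0},{"dx":-0.015,"dy":0,"dz":0.05,"rx":0,"ry":0,"rz":0,"fingers":0},{"dx":-0.015,"dy":0,"dz":0.05,"rx":0,"ry":0,"rz":0,"fingers":0},{"dx":0,"dy":-0.03,"dz":0,"rx":-0.66,"ry":-5.97,"rz":2.5,"fingers":0},{"dx":0,"dy":-0.05,"dz":0,"rx":-0.66,"ry":-5.97,"rz":2.5,"fingers":0},{"dx":0,"dy":-0.05,"dz":0,"rx":-0.66,"ry":-5.97,"rz":2.5,"fingers":0},{"dx":0,"dy":-0.05,"dz":0,"rx":-0.66,"ry":-5.97,"rz":2.5,"fingers":0},{"dx":0,"dy":-0.05,"dz":0,"rx":0,"ry":0,"rz":0,"fingers":0},{"dx":0,"dy":-0.05,"dz":0,"rx":0,"ry":0,"rz":0,"fingers":0},{"dx":0,"dy":-0.05,"dz":0,"rx":0,"ry":0,"rz":0,"fingers":0},{"dx":0,"dy":-0.05,"dz":0,"rx":0,"ry":0,"rz":0,"fingers":0},{"dx":0,"dy":-0.05,"dz":0,"rx":0,"ry":0,"rz":0,"fingers":0},{"dx":0,"dy":-0.036,"dz":0,"rx":0,"ry":0,"rz":0,"fingers":0},{"dx":0,"dy":0,"dz":0,"rx":0,"ry":0,"rz":0,"fingers":0},{"dx":0,"dy":0,"dz":0,"rx":0,"ry":0,"rz":0,"fingers":0}]'; python3 tgt.py 0 0 .04
python3 - <<'E'
from h import *
c=cam("side");cv2.imwrite("pics/s5.png",cv2.resize(c["frame"][120:330,200:480,::-1],None,fx=2.5,fy=2.5))
c=cam("wrist");save(c,"pics/w5.png")
E
```

```text
t: 8.3
position: [0.4697, -0.2045, 0.1899]
tool_rot: [2.901, -0.043, 1.191]
ft_force: [-0.3, 1.2, -0.5]
gripper_width: 0.0259
grip_force: 30.0
target [ 0.5463 -0.2225  0.1509] now [ 0.4697 -0.2045  0.1899] delta [ 0.0766 -0.0179 -0.039 ] turn [-0.3818 -1.37    0.2797] t 8.3 F [-0.2773  1.1994 -0.4889] q [-0.8097 -0.596   2.4287  0.7274  0.8459  0.4244] w 0.025894835003470295
hole mid in panel axes (up,left,out) mm [-54.7689  16.2853 106.9433]
```

View pics/s5.png

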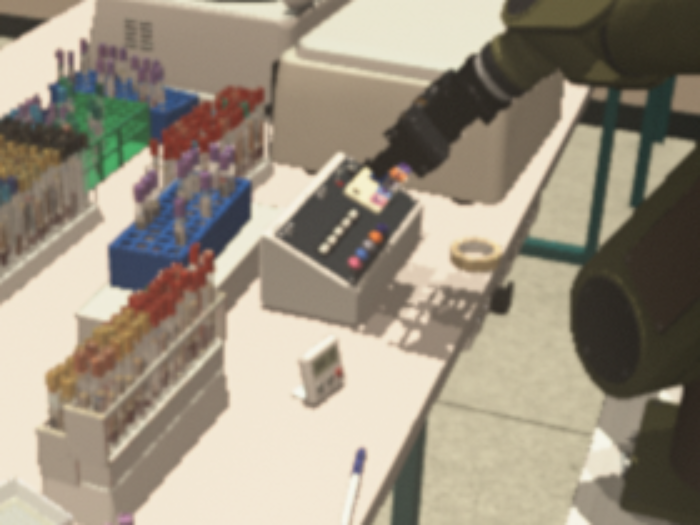

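The plate is held tilted above the panel and clear of everything.

```bash
python3 -m inch '[{"dx":0.025,"dy":-0.018,"dz":0,"rx":-0.38,"ry":-1.37,"rz":0.28,"fingers":0},{"dx":0.03,"dy":0,"dz":-0.01,"rx":0,"ry":0,"rz":0,"fingers":0},{"dx":0.0216,"dy":0,"dz":-0.029,"rx":0,"ry":0,"rz":0,"fingers":0},{"dx":0,"dy":0,"dz":0,"rx":0,"ry":0,"rz":0,"fingers":0},{"dx":0,"dy":0,"dz":0,"rx":0,"ry":0,"rz":0,"fingers":0}]'; python3 tgt.py 0 0 .02
python3 - <<'E'
from h import *
c=cam("wrist");save(c,"pics/w6.png")
np.savez("w6.npz",f=c["frame"],P=pts(c),R=c["R"],z=c["range_z"],xyz=c["xyz"],K=[c["fx"],c["fy"],c["cx"],c["cy"]])
E
```

```text
t: 9.02
position: [0.5467, -0.2224, 0.1525]
tool_rot: [2.881, -0.03, 1.226]
ft_force: [-0.0, -0.0, -0.9]
gripper_width: 0.0259
grip_force: 30.0
target [ 0.5545 -0.2226  0.1326] now [ 0.5467 -0.2224  0.1525] delta [ 0.0077 -0.0002 -0.0199] turn [ 0.0887  0.1062 -0.0574] t 9.025 F [-0.0017 -0.0179 -0.9471] q [-0.7082 -0.3161  2.3243  0.8609  0.6444  0.3034] w 0.02592027532925888
hole mid in panel axes (up,left,out) mm [ 1.0495  0.0578 41.3241]
```

View pics/w6.png

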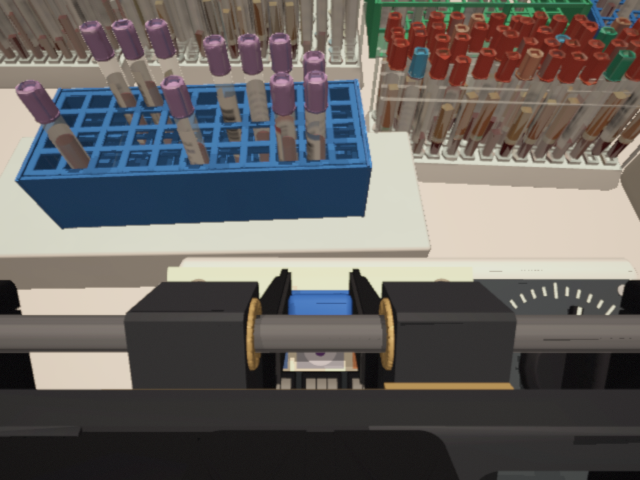

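The wrist view shows the plate held square, with its upper edge at v≈267 from u=168 to 474. I'll check this against the predicted in-hand pose.

Run:
```python
import sys;sys.argv=["",'0','0','0']
exec(open("tgt.py").read())
d=np.load("w6.npz");fx,fy,cx,cy=d["K"];C=d["xyz"];Rm=d["R"];f=d["f"].astype(int)
Tp=np.eye(4);Tp[:3,:3]=c.as_matrix();Tp[:3,3]=s["position"];Tp=Tp@np.linalg.inv(rel)
for p in [(.012,.073,.004),(.012,-.073,.004),(0,.058,.004),(0,-.058,.004),(-.001,.013,.036),(-.001,-.013,.036)]:
    w=Tp[:3,:3]@p+Tp[:3,3];q=Rm.T@(w-C);print(p,q[:2]/q[2]*fx+[cx,cy])
q=Rm.T@(Tp[:3,3]-C);print("mm/px",q[2]/fx*1000)
M=(f[...,1]>150)&(f[...,0]-f[...,2]>12)&(f[...,1]>=f[...,0]-3)
for v in (268,271,274): 
    u=np.where(M[v,100:550])[0]+100;print(v,u.min(),u.max())
for u in(185,220,400,460):
    print(u,[(v,tuple(f[v,u])) for v in range(258,292,3)][:12] if u==220 else np.where(M[250:300,u])[0][:1]+250)
k=slice(265,300);print([ (int(v),*(np.where((f[v,280:370,2]-f[v,280:370,0])>50)[0][[0,-1]]+280)) for v in (295,300,305,310)])
```

```text
target [ 0.5626 -0.2228  0.1144] now [ 0.5468 -0.223   0.1533] delta [ 0.0158  0.0002 -0.0389] turn [ 0.1422  0.1639 -0.0163] t 9.075 F [ 1.0429  0.0183 -1.005 ] q [-0.7089 -0.3168  2.3238  0.861   0.6443  0.3033] w 0.02579552773453608
hole mid in panel axes (up,left,out) mm [ 1.4558 -0.5466 41.983 ]
(0.012, 0.073, 0.004) [170.5985 266.2379]
(0.012, -0.073, 0.004) [475.0463 266.1686]
(0, 0.058, 0.004) [200.8106 291.4585]
(0, -0.058, 0.004) [444.9105 291.3994]
(-0.001, 0.013, 0.036) [290.6036 292.6383]
(-0.001, -0.013, 0.036) [356.3878 292.6223]
mm/px 0.4851671597654843
268 168 549
271 168 549
274 168 549
185 [250]
220 [(258, (np.int64(212), np.int64(200), np.int64(184))), (261, (np.int64(227), np.int64(221), np.int64(205))), (264, (np.int64(228), np.int64(228), np.int64(212))), (267, (np.int64(228), np.int64(228), np.int64(202))), (270, (np.int64(227), np.int64(227), np.int64(197))), (273, (np.int64(228), np.int64(227), np.int64(197))), (276, (np.int64(228), np.int64(228), np.int64(197))), (279, (np.int64(227), np.int64(227), np.int64(198))), (282, (np.int64(72), np.int64(70), np.int64(63))), (285, (np.int64(49), np.int64(47), np.int64(47))), (288, (np.int64(51), np.int64(48), np.int64(49))), (291, (np.int64(49), np.int64(46), np.int64(47)))]
400 [262]
460 [262]
[(295, np.int64(290), np.int64(349)), (300, np.int64(288), np.int64(351)), (305, np.int64(288), np.int64(351)), (310, np.int64(288), np.int64(351))]
```

The observed plate sits about 0.9 mm left of the prediction, so the fingers centred it. I'll offset the target by that amount and go in.

```bash
python3 -m inch '[{"dx":0.0045,"dy":-0.0008,"dz":-0.012,"rx":0,"ry":0,"rz":0,"fingers":0},{"dx":0.0045,"dy":0,"dz":-0.012,"rx":0,"ry":0,"rz":0,"fingers":0},{"dx":0,"dy":0,"dz":0,"rx":0,"ry":0,"rz":0,"fingers":0},{"dx":0,"dy":0,"dz":0,"rx":0,"ry":0,"rz":0,"fingers":0}]'; python3 tgt.py 0 -.0009 .008;python3 -c "
from cell import *
import numpy as np
print(get_state()['position'])"
```

```text
t: 9.57
position: [0.5556, -0.2241, 0.1276]
tool_rot: [2.881, -0.032, 1.225]
ft_force: [-0.3, -0.9, -0.7]
gripper_width: 0.0257
grip_force: 30.0
target [ 0.5593 -0.2236  0.1217] now [ 0.5556 -0.2241  0.1276] delta [ 0.0038  0.0005 -0.0059] turn [0.0455 0.0493 0.0369] t 9.575 F [-0.2622 -0.9325 -0.6766] q [-0.6966 -0.2512  2.3218  0.9231  0.5968  0.2343] w 0.025690387967258244
hole mid in panel axes (up,left,out) mm [-1.0014 -1.5025 14.924 ]
[ 0.55557359 -0.22414993  0.12758005]
```

```bash
python3 -m inch '[{"dx":0.001,"dy":0.0005,"dz":0.0004,"rx":0,"ry":0,"rz":0,"fingers":0},{"dx":0.001,"dy":0,"dz":-0.0022,"rx":0,"ry":0,"rz":0,"fingers":0},{"dx":0.001,"dy":0,"dz":-0.0022,"rx":0,"ry":0,"rz":0,"fingers":0},{"dx":0.001,"dy":0,"dz":-0.0022,"rx":0,"ry":0,"rz":0,"fingers":0},{"dx":0,"dy":0,"dz":0,"rx":0,"ry":0,"rz":0,"fingers":0}]'; python3 tgt.py 0 -.0009 .003
```

```text
t: 10.2
position: [0.5596, -0.2235, 0.1213]
tool_rot: [2.882, -0.032, 1.224]
ft_force: [0.6, 0.8, -1.2]
gripper_width: 0.0255
grip_force: 30.0
target [ 0.5614 -0.2237  0.1171] now [ 0.5596 -0.2235  0.1213] delta [ 0.0018 -0.0002 -0.0042] turn [0.0486 0.0425 0.0196] t 10.2 F [ 0.6033  0.8183 -1.1557] q [-0.6892 -0.2317  2.3186  0.9403  0.582   0.2176] w 0.025541771173996475
hole mid in panel axes (up,left,out) mm [ 0.0616 -0.7612  7.5412]
```

At 7.5 mm out there is no contact force, so the pins are in the holes. Continuing down.

```bash
python3 -m inch '[{"dx":0.001,"dy":0,"dz":-0.0022,"rx":0,"ry":0,"rz":0,"fingers":0},{"dx":0.001,"dy":0,"dz":-0.0022,"rx":0,"ry":0,"rz":0,"fingers":0},{"dx":0.0005,"dy":0,"dz":-0.0012,"rx":0,"ry":0,"rz":0,"fingers":0},{"dx":0,"dy":0,"dz":0,"rx":0,"ry":0,"rz":0,"fingers":0}]'; python3 tgt.py 0 -.0009 0
```

```text
t: 10.7
position: [0.5621, -0.2236, 0.1159]
tool_rot: [2.881, -0.032, 1.225]
ft_force: [-0.4, 0.2, -1.4]
gripper_width: 0.0259
grip_force: 30.0
target [ 0.5626 -0.2237  0.1144] now [ 0.5621 -0.2236  0.1159] delta [ 0.0004 -0.0001 -0.0015] turn [0.0626 0.0594 0.0239] t 10.7 F [-0.445   0.1817 -1.4052] q [-0.6853 -0.2161  2.3167  0.9569  0.5711  0.2002] w 0.02593421699896475
hole mid in panel axes (up,left,out) mm [ 0.2308 -0.8038  1.5929]
```

```bash
python3 -m inch '[{"dx":0.0006,"dy":0,"dz":-0.0014,"rx":0,"ry":0,"rz":0,"fingers":0},{"dx":0.0001,"dy":0,"dz":-0.0004,"rx":0,"ry":0,"rz":0,"fingers":0},{"dx":0,"dy":0,"dz":0,"rx":0,"ry":0,"rz":0,"fingers":0}]'; python3 tgt.py 0 -.0009 0
python3 -m inch '[{"dx":0,"dy":0,"dz":0,"rx":0,"ry":0,"rz":0,"fingers":0.45},{"dx":0,"dy":0,"dz":0,"rx":0,"ry":0,"rz":0,"fingers":0.45},{"dx":0,"dy":0,"dz":0,"rx":0,"ry":0,"rz":0,"fingers":0.45},{"dx":-0.01,"dy":0,"dz":0.015,"rx":0,"ry":0,"rz":0,"fingers":0.45},{"dx":-0.02,"dy":0,"dz":0.03,"rx":0,"ry":0,"rz":0,"fingers":0.45},{"dx":-0.035,"dy":0,"dz":0.05,"rx":0,"ry":5,"rz":0,"fingers":0.45},{"dx":-0.035,"dy":0,"dz":0.05,"rx":0,"ry":8,"rz":0,"fingers":0.45},{"dx":0,"dy":0,"dz":0,"rx":0,"ry":8,"rz":0,"fingers":0.45},{"dx":0,"dy":0,"dz":0,"rx":0,"ry":0,"rz":0,"fingers":0.45},{"dx":0,"dy":0,"dz":0,"rx":0,"ry":0,"rz":0,"fingers":0.45}]'
python3 st.py
python3 - <<'E'
from h import *
c=cam("wrist");save(c,"pics/w7.png")
np.savez("w7.npz",f=c["frame"],P=pts(c),R=c["R"],z=c["range_z"],xyz=c["xyz"],K=[c["fx"],c["fy"],c["cx"],c["cy"]])
E
```

```text
t: 11.08
position: [0.5629, -0.2236, 0.1143]
tool_rot: [2.881, -0.032, 1.225]
ft_force: [0.7, 0.0, -1.0]
gripper_width: 0.0262
grip_force: 30.0
target [ 0.5626 -0.2237  0.1144] now [ 0.5629 -0.2236  0.1143] delta [-0.0003 -0.0001  0.0001] turn [0.0694 0.0716 0.0258] t 11.075 F [ 0.7416  0.0422 -1.014 ] q [-0.6843 -0.2115  2.3163  0.9623  0.5678  0.1945] w 0.0261723935240342
hole mid in panel axes (up,left,out) mm [ 0.2331 -0.8303 -0.1849]
t: 12.32
position: [0.4624, -0.2229, 0.2572]
tool_rot: [3.055, -0.028, 0.678]
ft_force: [-0.4, -0.6, 0.4]
gripper_width: 0.043
grip_force: 0.0
t 12.325 pos [ 0.4624 -0.2229  0.2572] q [-0.7058 -0.4731  2.1448  0.2934  1.1359  0.8041] 
tz [ 0.4226 -0.0155 -0.9062] ty [-0.0201 -0.9998  0.0077] tilt 25.01576064933322 yaw -1.1500305726276683 w 0.04299974436720074 0.0
```

View pics/w7.png

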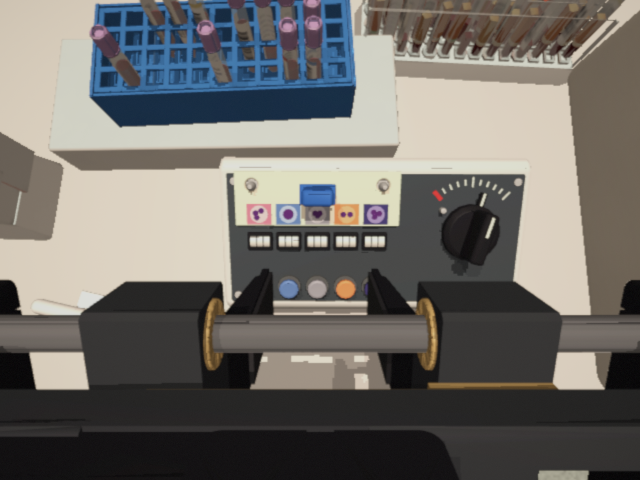

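The plate hangs with the pins at (251,185) and (384,185) standing through its holes. The dial is at (470,233). Next I'll check flatness, dial pose and centrifuge clearance.

```bash
sed -e 's/P\[145:285,215:550\]/P[172:300,405:518]/; s/f\[145:285,215:550\]/f[172:300,405:518]/; s/w\[165:260,455:545\]/w[190:280,430:512]/;/^for nm/d;/^    p,st/d;/rim corners/d' meas3.py > meas7.py
cat >> meas7.py <<'E'
mm=P[175:222,238:398].reshape(-1,3);FF=f[175:222,238:398].reshape(-1,3)
k=(FF.min(1)>150);Q=mm[k];hq=(Q-m)@n;Q=Q[(hq>-.003)&(hq<.012)];hq=(Q-m)@n
A=np.c_[(Q-m)@ex,(Q-m)@ey,np.ones(len(Q))];co=np.linalg.lstsq(A,hq,rcond=None)[0];print("plate h med",np.median(hq),"slopes rad",co[:2])
for nm in("top0.npz","w2.npz","w3.npz"):
    D=np.load(nm)["P"]
    for lo,hi in((.05,.12),(.12,.18),(.18,.24)):
        k=(D[...,2]>lo)&(D[...,2]<hi)&(D[...,0]>.38)&(D[...,0]<.62)&(D[...,1]<-.425)&(D[...,1]>-.7)
        print(nm,lo,k.sum(),np.percentile(D[k][:,1],[99,99.9]) if k.sum()>20 else "")
E
python3 meas7.py w7.npz
```

```text
plane [ 0.5157 -0.3556  0.0816] [-0.4079  0.0086  0.913 ] tilt 24.0797277842122 yaw 1.2140129197567842 5794 z resid 0.0006421407347423711
n(24deg)
bar n 936 [ 0.5131 -0.358   0.1207] h [0.0316 0.0374 0.0389]
dial centroid [ 0.5219 -0.3542  0.1075]
bar dir (upslope,left) [-0.9636  0.2672] 164.50279615865153 extent 0.04380537560254762 axis pt on face [ 0.5281 -0.3584  0.0872]
plate h med 0.003895675871624267 slopes rad [-0.0112  0.0007]
top0.npz 0.05 1325 [-0.5016 -0.5005]
top0.npz 0.12 1505 [-0.5042 -0.5024]
top0.npz 0.18 9367 [-0.5138 -0.5097]
w2.npz 0.05 7613 [-0.5011 -0.5003]
w2.npz 0.12 10698 [-0.5035 -0.5027]
w2.npz 0.18 15600 [-0.5098 -0.5082]
w3.npz 0.05 107 [-0.5099 -0.5098]
w3.npz 0.12 0 
w3.npz 0.18 0
```

The plate is flat: 3.9 mm face height and 0.011 rad slope. The centrifuge face is at y≈-.50, which leaves about 40 mm of clearance. Moving to the dial.

```bash
python3 -m inch '[{"dx":0.006,"dy":-0.045,"dz":0,"rx":3.15,"ry":0.93,"rz":-7.08,"fingers":0.45},{"dx":0.01,"dy":-0.045,"dz":-0.003,"rx":3.15,"ry":-0.07,"rz":-7.08,"fingers":0.45},{"dx":0.01,"dy":-0.045,"dz":-0.05,"rx":0,"ry":0,"rz":0,"fingers":0.45},{"dx":0.01,"dy":0,"dz":-0.05,"rx":0,"ry":0,"rz":0,"fingers":0.45},{"dx":0,"dy":0,"dz":0,"rx":0,"ry":0,"rz":0,"fingers":0.45},{"dx":0,"dy":0,"dz":0,"rx":0,"ry":0,"rz":0,"fingers":0.45}]'
cat > dl.py <<'E'
from h import *
import sys
np.set_printoptions(precision=4,suppress=True)
n=np.array([-.4066,.0088,.9135]);A=np.array([.5282,-.3588,.087]);ex=np.array([.9133,-.0198,.4067]);ey=np.cross(n,ex)
s=get_state();M=R.from_rotvec(s["tool_rot"]).as_matrix();h=float(sys.argv[1])
print("tz.n",np.degrees(np.arccos(-M[:,2]@n)),"phi",np.degrees(np.arctan2(M[:,0]@ey,M[:,0]@ex)),"delta",A+h*n-s["position"],"axes",1000*np.array([(s["position"]-A)@e for e in(ex,ey,n)]),"w",s["gripper_width"],s["ft_force"],s["ft_torque"]@n,s["q"],s["t"])
E
python3 dl.py .0135
```

```text
t: 13.12
position: [0.498, -0.355, 0.1612]
tool_rot: [-3.003, 0.437, -0.642]
ft_force: [-0.5, -0.3, 0.7]
gripper_width: 0.0427
grip_force: 0.0
tz.n 0.8683569575010911 phi -15.205197508822907 delta [ 0.0247 -0.0037 -0.0618] axes [ 2.4811  3.1769 80.0686] w 0.04268743861948321 [-0.4531 -0.3278  0.6732] -0.017284058064532794 [-0.8483 -0.1128  2.0239  0.3636  0.9621  0.8427] 13.125
```

```bash
python3 -m inch '[{"dx":0.009,"dy":-0.0037,"dz":-0.022,"rx":0,"ry":0,"rz":0,"fingers":0.45},{"dx":0.009,"dy":0,"dz":-0.022,"rx":0,"ry":0,"rz":0,"fingers":0.45},{"dx":0.006,"dy":0,"dz":-0.013,"rx":0,"ry":0,"rz":0,"fingers":0.45},{"dx":0,"dy":0,"dz":0,"rx":0,"ry":0,"rz":0,"fingers":0.45},{"dx":0,"dy":0,"dz":0,"rx":0,"ry":0,"rz":0,"fingers":0.45}]'
python3 dl.py .0135
```

```text
t: 13.75
position: [0.5226, -0.3593, 0.1051]
tool_rot: [-3.004, 0.437, -0.643]
ft_force: [-0.1, 0.6, 0.6]
gripper_width: 0.0427
grip_force: 0.0
tz.n 0.9233302955797779 phi -15.151123041396449 delta [ 0.0001  0.0006 -0.0058] axes [ 2.2562 -0.5822 18.8165] w 0.04266675435769514 [-0.0656  0.5646  0.6275] -0.005453420567636549 [-0.8188 -0.0012  2.0198  0.386   0.8505  0.824 ] 13.75
```

```bash
python3 -m inch '[{"dx":0,"dy":0.0005,"dz":-0.005,"rx":0,"ry":0,"rz":0,"fingers":0.45},{"dx":0,"dy":0,"dz":0,"rx":0,"ry":0,"rz":0,"fingers":0},{"dx":0,"dy":0,"dz":0,"rx":0,"ry":0,"rz":0,"fingers":0},{"dx":0,"dy":0,"dz":0,"rx":0,"ry":0,"rz":0,"fingers":0},{"dx":0,"dy":0,"dz":0,"rx":0,"ry":0,"rz":0,"fingers":0},{"dx":0,"dy":0,"dz":0,"rx":0,"ry":0,"rz":0,"fingers":0}]'
python3 dl.py .0135
```

```text
t: 14.5
position: [0.5214, -0.3606, 0.0982]
tool_rot: [-3.008, 0.438, -0.641]
ft_force: [-2.5, -8.6, -3.0]
gripper_width: 0.0129
grip_force: 30.0
tz.n 1.0780385409225006 phi -15.156014733475011 delta [0.0013 0.0019 0.0011] axes [-1.6102 -1.9172 13.0236] w 0.012881752902052864 [-2.4608 -8.5659 -2.9624] -0.025006966483105898 [-0.82    0.0067  2.0242  0.3855  0.8378  0.8198] 14.5
```

```bash
python3 -m inch '[{"dx":0,"dy":-0.0015,"dz":0,"rx":0,"ry":0,"rz":0,"fingers":0},{"dx":0,"dy":0,"dz":0,"rx":-3.54,"ry":0.08,"rz":7.95,"fingers":0},{"dx":0,"dy":0,"dz":0,"rx":-3.54,"ry":0.08,"rz":7.95,"fingers":0},{"dx":0,"dy":0,"dz":0,"rx":-3.54,"ry":0.08,"rz":7.95,"fingers":0},{"dx":0,"dy":0,"dz":0,"rx":-3.54,"ry":0.08,"rz":7.95,"fingers":0},{"dx":0,"dy":0,"dz":0,"rx":-3.54,"ry":0.08,"rz":7.95,"fingers":0},{"dx":0,"dy":0,"dz":0,"rx":0,"ry":0,"rz":0,"fingers":0}]'
python3 dl.py .0135
```

```text
t: 15.38
position: [0.5214, -0.3608, 0.0982]
tool_rot: [2.879, 0.692, 0.612]
ft_force: [-3.2, -3.8, -0.2]
gripper_width: 0.0127
grip_force: 30.0
tz.n 0.9097099259068447 phi 28.39450753824559 delta [0.0013 0.0021 0.0011] axes [-1.5929 -2.1173 13.0223] w 0.012683901152275787 [-3.2105 -3.8465 -0.2351] 0.0033396440563626447 [-0.8245  0.007   2.0254  0.3984  0.8386  0.0465] 15.375
```

```bash
python3 -m inch '[{"dx":0,"dy":0,"dz":0,"rx":-2.64,"ry":0.06,"rz":5.94,"fingers":0},{"dx":0,"dy":0,"dz":0,"rx":-2.64,"ry":0.06,"rz":5.94,"fingers":0},{"dx":0,"dy":0,"dz":0,"rx":-0.81,"ry":0.02,"rz":1.83,"fingers":0},{"dx":0,"dy":0,"dz":0,"rx":-0.81,"ry":0.02,"rz":1.83,"fingers":0},{"dx":0,"dy":0,"dz":0,"rx":0,"ry":0,"rz":0,"fingers":0}]'
python3 dl.py .0135
```

```text
t: 16.0
position: [0.5215, -0.3608, 0.0983]
tool_rot: [2.701, 1.087, 0.575]
ft_force: [-3.4, -3.5, -0.1]
gripper_width: 0.0132
grip_force: 30.9
tz.n 0.889949641173408 phi 45.17137235813589 delta [0.0013 0.0022 0.001 ] axes [-1.5236 -2.1915 13.0396] w 0.013208078302040578 [-3.4351 -3.4505 -0.066 ] -0.782469793397975 [-0.8265  0.0073  2.0256  0.4041  0.8395 -0.2521] 16.0
```

The torque reads -0.78 N m, so the dial is on its stop. Release and retreat.

```bash
python3 -m inch '[{"dx":0,"dy":0,"dz":0,"rx":0,"ry":0,"rz":0,"fingers":0.45},{"dx":0,"dy":0,"dz":0,"rx":0,"ry":0,"rz":0,"fingers":0.45},{"dx":0,"dy":0,"dz":0,"rx":0,"ry":0,"rz":0,"fingers":0.45},{"dx":-0.01,"dy":0,"dz":0.022,"rx":0,"ry":0,"rz":0,"fingers":0.45},{"dx":-0.018,"dy":0,"dz":0.042,"rx":0,"ry":0,"rz":0,"fingers":0.45},{"dx":-0.022,"dy":0,"dz":0.05,"rx":3.6,"ry":0,"rz":-8,"fingers":0.45},{"dx":-0.022,"dy":0.03,"dz":0.05,"rx":3.6,"ry":0,"rz":-8,"fingers":0.45},{"dx":0,"dy":0.04,"dz":0,"rx":3.6,"ry":0,"rz":-8,"fingers":0.45},{"dx":0,"dy":0,"dz":0,"rx":3.6,"ry":0,"rz":-8,"fingers":0.45},{"dx":0,"dy":0,"dz":0,"rx":3.6,"ry":0,"rz":-8,"fingers":0.45},{"dx":0,"dy":0,"dz":0,"rx":0,"ry":0,"rz":0,"fingers":0.45},{"dx":0,"dy":0,"dz":0,"rx":0,"ry":0,"rz":0,"fingers":0.45}]'
python3 - <<'E'
from h import *
c=cam("wrist");save(c,"pics/w8.png")
np.savez("w8.npz",f=c["frame"],P=pts(c),R=c["R"],z=c["range_z"],xyz=c["xyz"],K=[c["fx"],c["fy"],c["cx"],c["cy"]])
E
```

```text
t: 17.5
position: [0.4501, -0.2896, 0.2622]
tool_rot: [3.06, 0.008, 0.644]
ft_force: [1.1, -0.2, -0.1]
gripper_width: 0.0425
grip_force: 0.0
```

View pics/w8.png

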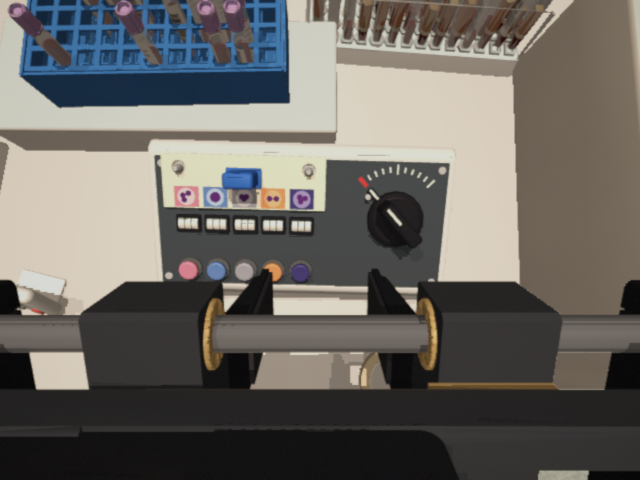

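The pointer now aims at the red mark (363,182), and the plate is still on its pins. Quick numeric check of the dial angle and plate.

```bash
sed -e 's/\[172:300,405:518\]/[160:285,330:440]/g; s/w\[190:280,430:512\]/w[175:265,355:437]/; s/\[175:222,238:398\]/[160:210,165:325]/g; /^for nm in("top0/,$d' meas7.py > meas8.py; python3 meas8.py w8.npz
```

```text
plane [ 0.5057 -0.3487  0.077 ] [-0.4061  0.0078  0.9138] tilt 23.96676203991974 yaw 1.1053345488313522 6631 z resid 0.0006578086266944202
n(24deg)
bar n 790 [ 0.5128 -0.3587  0.1212] h [0.0351 0.0377 0.039 ]
dial centroid [ 0.5219 -0.3574  0.1048]
bar dir (upslope,left) [-0.745 -0.667] -138.16114153204123 extent 0.04368736535442213 axis pt on face [ 0.528 -0.359  0.087]
plate h med 0.003951011824316888 slopes rad [-0.0068  0.0014]
```

The bar stands at 41.8° + 1.2° panel yaw = 43.0°, so the dial is home. The plate is flat. Handing in.

```bash
python3 -c "
from cell import *
print(hand_in())"
```

```text
the job is handed in; nothing more can be done
None
```

The legend plate hangs flat on both pins with its cell pictures towards the keys, the dial is back on its zero stop, and the job is handed in; the counting keys and bystanders were not measured afterwards, and no verdict came back.

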